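# Vent the clay extruder and hold its plunger at the loading mark

## Task

Get the bench clay extruder ready for loading: first slide the black vent grip along its track until its white line stands level with the pointer of the green clip and leave it there. Then take the plunger by its wooden T handle and draw it straight up out of the barrel, without forcing it sideways in the bore, until the whole yellow band is out above the rim while the red band below it is still entirely hidden inside; finish while still holding the plunger there with the gripper. Never pull it right out, and leave the mug, the glaze jar and the paddle where they are.

Things in the scene. Friction and masses are not known exactly. Their poses are not given: they have to be found in the camera images.
- extruder: Bench clay extruder, fixed, turned by up to 0.3 rad. Origin on the bench under the barrel's axis, z up. Steel foot plate 12 mm thick, x -75 to 75, y -200 to 60 mm. Blue upright barrel at x=y=0, 60 mm wide, rim 112 mm above the bench. Aluminium vent box, 140 (x) x 30 (y) mm, top 30 mm above the bench, centred at y = -160 mm, joined to the barrel by a low 12 mm copper pipe.
- bore_rim (a point): Centre of the mouth of the barrel's bore, level with the rim; axes as the extruder's. The bore is 33 mm wide and 94 mm deep (floor 18 mm above the bench).
- plunger: Loose steel plunger, 0.3 to 0.65 kg; at the start its foot stands on the bore's floor, turned at random about its axis. Origin: centre of its foot, z along its axis, up. Stem 30 mm thick (1.5 mm play all round in the bore), 110 mm long, with two painted bands: red 8 to 26 mm and yellow 44 to 60 mm above the foot. So yellow is just out when pulled 50 mm; red starts to show at 68 mm.
- plunger_grip (a point): Middle of the plunger's wooden T handle, a bar 80 mm along y, 16 mm along x and 24 mm high, on a neck 16 mm thick; 142 mm above the plunger's foot, axes as the plunger's. At the start it is 160 mm above the bench.
- vent_slide (a joint): Position of the vent grip along its track, 0 to 0.09 m, growing along the extruder's +x; 0.045 is 5 mm to the +x side of the barrel's middle. Stays where it is left; dry friction about 2 N.
- vent_top (a point): Centre of the top face of the black vent grip, a block 14 mm along the track (x), 24 mm across (y) and 36 mm high that stands on the vent box (its top about 67 mm above the bench), with a white line across its middle. Axes as the extruder's.
- vent_clip: Green clip, fixed on the foot plate beside the vent box, on the side away from the barrel; 12 mm along the track, its top 29 mm above the bench, with a 4 mm wide pointer towards the track. Origin at its underside, on the line of the pointer; x along the track, as the extruder's. It shows where along x the vent grip's middle must stand.
- mug: Terracotta mug, 76 mm wide, 85 mm high, a bystander; origin at the centre of its underside.
- glaze_jar: Blue glaze jar, 64 mm wide, 85 mm high, a bystander; origin at the centre of its underside.
- paddle: Wooden clay paddle, 220 x 55 x 12 mm, lying on the bench, a bystander; origin at its underside, in the middle.
Not all that is in view belongs to the job. What is meant by the plunger is not orange or purple, and is the smaller of those in its own colour.

How it is judged:
By the outcome, as a careful person would: the job done as asked, in the order asked, and still so for the second after the job is handed in, while the arm keeps its last pose, push and grip.
It also fails if it takes over 45 s, if anything falls off the work surface, if the arm or the gripper's body presses on something with over 40 N, if the wrist force passes 120 N, or if a joint passes its speed limit or range.

## Robot

A 6-joint arm with a two-finger parallel gripper is mounted at the origin on the work surface. World frame = base frame: x ahead of the robot, y to its left, z up, the work surface at z = 0. Lengths are in m, angles in rad, forces in N, time in s.
With the tool pointing down it reaches from about 0.3 to 1 m from the base axis. Payload 5.1 kg.
Tool frame: the origin (TCP) lies between the finger pads; the fingertips stand 11 mm ahead of it and the grasp point (between the pads) lies 8 mm behind it (robot.nose_length is the distance from the TCP to the fingertips, in m); y points along the fingers, x is the direction in which the jaws open and shut, and the axes are right-handed (so a half turn about y gives the same grasp; the last joint's range is limited). The gripper opens to 95 mm and grips with 3 to 60 N. Pads are 20 mm wide; open, the fingers measure 119 mm over their backs; the gripper's body (75 mm by 180 mm) begins 59 mm behind the grasp point.
Start: joints at [1.118, 0.124, 1.65, -0, 1.367, -0.083], TCP at [0.235, 0.606, 0.226] pointing down, gripper open.
Joint ranges: [-2.61, 2.61], [-1.02, 2.33], [0.03, 2.71], [-1.35, 4.49], [0.32, 2.68], [-2.91, 2.91]. Speed limits (rad/s): [2.57, 2.57, 3.14, 3.14, 3.14, 3.14].

## Interface

Orientations are given as a unit quaternion [w, x, y, z].
In Python, from plant import readout, imaging, robot gives the robot as it stands.
- The arm moves only by the shell command python3 -m inch 'ROWS' [FORCE]. ROWS is a JSON object of lists of equal length, an entry for each row: "delta_pos": the shift along the tool's x, y, z in mm, a list of three; "dr": the turn, a rotation vector about the tool's x, y, z in degrees, a list of three; "claw": the opening, from 0 (shut) to 1 (fully open). A call has 1 to 5 rows; each row is the pose to reach, as a shift and turn from the pose commanded when the call began, along the tool's axes at that moment; what a row does not reach only later rows make up. A row lasts 1/8 s, in which the tool goes at most 62.5 mm and 10.7 degrees, less where a joint would pass 70% of its speed; a pose out of reach is approached as far as the arm can. A call with a gripper value outside its range is refused whole. The fingers move at their own pace and stop on an object; FORCE is the grip in N (left out, the last holds). Time passes only in rows, so rows that repeat a pose let the fingers close. It gives the time, the measured TCP pose, the force and the opening at its end, in the units of the state.
- readout.state(): the state, without advancing time (a new reading comes with each control period).
- imaging.capture(name): name is "scene" or "side" or "wrist"; returns a dict with "pixels" (420x560x3 uint8, red, green, blue), "depth" (420x560 float32, m along the optical axis (not along the pixel's ray), 0 where there is no reading), "mtx" (3x3 intrinsics, pixels), "k1" (the pictures are not rectified: a ray, as slopes to the right and down, at radius r is drawn at 1 + k1 r^2 times it, then the intrinsics apply), "T" (4x4, takes a point from camera to world coordinates). Camera axes: x right, y down, z forward; pixel columns grow to the right and rows downward; lengths in m; the calibration is good to about 2 mm. A picture is of the moment at which its call begins.
- robot.close_job(): hands the job in, once; it reports no verdict.
The state is a dict: "t": time; "qpos": joint angles; "joint_vel": joint speeds; "tau": joint torques, N m; "ee_pos": TCP position; "tool_rot": TCP orientation; "contact_force": force on the tool from outside, world axes, zero at the start; "moment": the same for the moment, N m; "opening": finger opening in m.
Only numpy, scipy, OpenCV 4.12 (cv2) and the standard library are available. Lean on these libraries where they do the work, as an engineer would, in place of code of your own. Each camera call takes 0.05 s, during which the arm holds its last target. There are 200 camera calls.

## Working session

There is one attempt and no reset: what is moved stays moved. The work goes in short steps, Python scripts to look and compute and a shell command to move; the robot and the scene stay as the last step left them, time stands still between calls to the robot, and variables do not carry over. Pictures are saved under pics/ and viewed, about 8 in all and at most 12, crops included, and the job is handed in when it is done.

```bash
ls; mkdir -p pics
python3 - <<'E'
from plant import readout, imaging, robot
import cv2, numpy as np
print(readout.state())
for n in ("scene","side"):
    c=imaging.capture(n); np.savez(f"{n}0.npz",**c)
    cv2.imwrite(f"pics/{n}0.png",c["pixels"][:,:,::-1]); print(n,c["mtx"],c["k1"],c["T"])
E
```

```text
pics
{'t': 0.0, 'qpos': array([ 1.11838573e+00,  1.24457566e-01,  1.65164978e+00, -1.46435494e-05,
        1.36748290e+00, -8.26281709e-02]), 'joint_vel': array([-0.00034794,  0.00110814, -0.00081968,  0.00049202, -0.00054445,
       -0.00110506]), 'tau': array([ 1.84531593e-03, -4.17606032e+01, -3.59932029e+01,  7.76022091e-02,
        4.92533657e-02, -1.55465968e-04]), 'ee_pos': array([0.23469964, 0.60549703, 0.2244321 ]), 'tool_rot': array([-0.58304302,  0.58375107,  0.39894786, -0.40017013]), 'contact_force': array([-0.45276648, -0.0193896 ,  1.01676662]), 'moment': array([-0.02326277, -0.00469055, -0.02129077]), 'opening': 0.09518480927368979}
scene [[419.45792349   0.         286.40949549]
 [  0.         419.45792349 213.24946941]
 [  0.           0.           1.        ]] -0.09760113638201198 [[ 0.45668508  0.74708973 -0.48300691  0.95054517]
 [ 0.88961664 -0.3807144   0.25226727 -0.14407942]
 [ 0.0045786  -0.54489768 -0.83849004  0.78791861]
 [ 0.          0.          0.          1.        ]]
side [[510.71813534   0.         282.14749355]
 [  0.         510.71813534 208.22062816]
 [  0.           0.           1.        ]] -0.09699308615135155 [[ 0.67883462 -0.51697213  0.52146272 -0.03255342]
 [-0.73421354 -0.46755041  0.49226729 -0.52478313]
 [-0.01067836 -0.71703308 -0.69695735  0.93263266]
 [ 0.          0.          0.          1.        ]]
```

View pics/scene0.png

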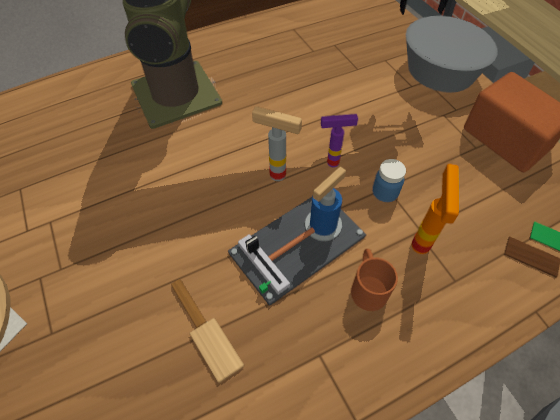

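View pics/side0.png

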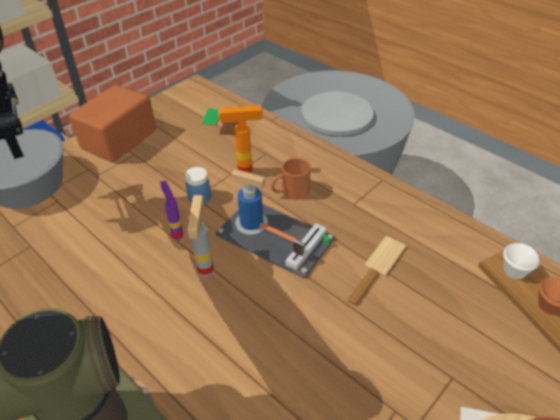

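The scene view shows four T-handled plungers:
- steel with a wooden handle, in the barrel at scene (328,185)
- a free-standing, taller steel one at (278,148)
- purple at (337,140)
- orange at (440,210)

The one in the barrel is steel and smaller, so it fits. The black vent grip is at (252,243) and the green clip at (264,288). I'll confirm in one crop.

```bash
cat > h.py <<'E'
import numpy as np, cv2
def load(n): return dict(np.load(f"{n}.npz"))
def rays(c,uv):
    uv=np.asarray(uv,float).reshape(-1,1,2)
    # k1 model equals OpenCV radial distortion
    p=cv2.undistortPointsIter(uv,c["mtx"],np.array([float(c["k1"]),0,0,0]),None,None,(3,100,1e-10)).reshape(-1,2)
    d=np.c_[p,np.ones(len(p))]@c["T"][:3,:3].T
    return c["T"][:3,3],d
def onplane(c,uv,z):
    o,d=rays(c,uv); return o+d*((z-o[2])/d[:,2])[:,None]
def proj(c,P):
    Ti=np.linalg.inv(c["T"]); 
    return cv2.projectPoints(np.asarray(P,float).reshape(-1,3),cv2.Rodrigues(Ti[:3,:3])[0],Ti[:3,3],c["mtx"],np.array([float(c["k1"]),0,0,0]))[0].reshape(-1,2)
def tri(c1,uv1,c2,uv2):
    A=np.zeros((3,3));b=np.zeros(3);L=[]
    for c,uv in((c1,uv1),(c2,uv2)):
        o,d=rays(c,[uv]);d=d[0]/np.linalg.norm(d[0]);M=np.eye(3)-np.outer(d,d);A+=M;b+=M@o;L.append((o,M))
    P=np.linalg.solve(A,b);return P,[np.linalg.norm(M@(P-o)) for o,M in L]
def cloud(c):
    v,u=np.mgrid[0:420,0:560];o,d=rays(c,np.c_[u.ravel(),v.ravel()])
    return (o+d*c["depth"].reshape(-1,1)).reshape(420,560,3)
E
python3 - <<'E'
from h import *
a=load("scene0")["pixels"][100:310,220:380,::-1]; b=load("side0")["pixels"][160:280,180:345,::-1]
A=cv2.resize(a,None,fx=2.8,fy=2.8,interpolation=2);B=cv2.resize(b,None,fx=2.1,fy=2.1,interpolation=2)
im=np.zeros((588,800,3),np.uint8);im[:A.shape[0],:A.shape[1]]=A;im[:B.shape[0],450:450+B.shape[1]]=B[:, :350]
cv2.imwrite("pics/crop1.png",im)
for n in("scene0","side0"):
    c=load(n);P=cloud(c);hsv=cv2.cvtColor(c["pixels"],cv2.COLOR_RGB2HSV)
    ok=c["depth"]>0
    box={"scene0":(200,180,380,320),"side0":(210,165,350,280)}[n]
    roi=np.zeros((420,560),bool);roi[box[1]:box[3],box[0]:box[2]]=1
    for k,lo,hi in(("green",(45,120,50),(80,255,255)),("blue",(100,120,40),(125,255,255)),("black",(0,0,0),(179,255,35))):
        m=(cv2.inRange(hsv,lo,hi)>0)&roi&ok
        if k=="black": m&=(P[...,2]>.035)
        ys,xs=np.nonzero(m); p=P[m]
        if len(xs): print(n,k,m.sum(),xs.mean().round(1),ys.mean().round(1),np.median(p,0).round(4),p.min(0).round(3),p.max(0).round(3))
E
```

```text
scene0 green 81 263.8 286.8 [ 0.6431 -0.0325  0.0274] [ 0.63  -0.041  0.008] [ 0.649 -0.018  0.032]
scene0 blue 935 328.2 213.8 [0.5853 0.1329 0.082 ] [0.53  0.116 0.008] [0.597 0.301 0.114]
scene0 black 86 252.9 246.2 [ 0.5668 -0.0184  0.0546] [ 0.564 -0.029  0.035] [ 0.57  -0.006  0.069]
side0 green 45 325.6 238.8 [ 0.6396 -0.0318  0.0249] [ 0.636 -0.041  0.007] [ 0.661 -0.014  0.031]
side0 blue 675 250.2 210.8 [0.5472 0.1278 0.0777] [0.534 0.115 0.02 ] [0.59  0.17  0.115]
```

View pics/crop1.png

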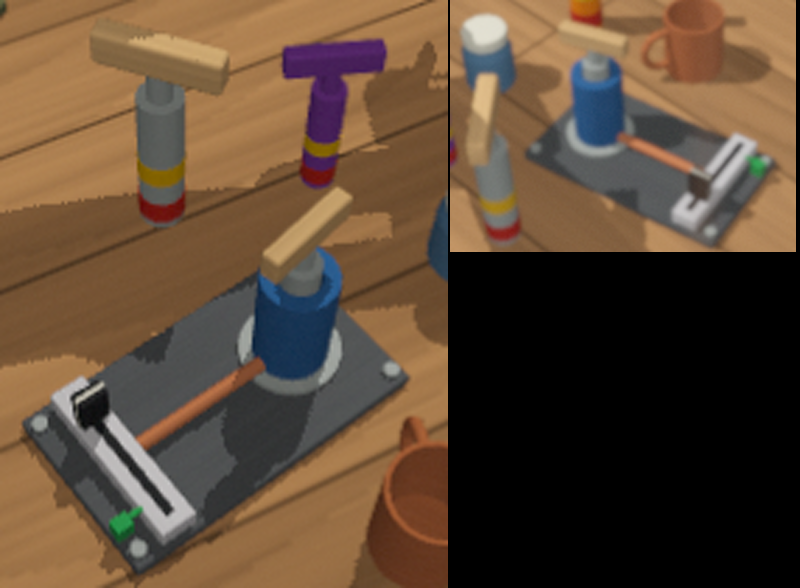

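The barrel's plunger in the crop is steel with a wooden handle and is clearly smaller than the free-standing steel one, so it is the target. The black grip sits at the far end of the track from the green clip. Next I'll measure the poses.

Run:
```python
from h import *
from scipy.optimize import least_squares
for n in("scene0","side0"):
    c=load(n);P=cloud(c);hsv=cv2.cvtColor(c["pixels"],cv2.COLOR_RGB2HSV);ok=c["depth"]>0
    x,y,z=P[...,0],P[...,1],P[...,2]
    ext=ok&(x>.45)&(x<.72)&(y>-.1)&(y<.22)
    # barrel
    m=ext&(cv2.inRange(hsv,(100,120,40),(125,255,255))>0)&(z>.03)&(z<.105)
    q=P[m][:,:2]
    s=least_squares(lambda p:np.hypot(*(q-p).T)-.03,[.575,.14],loss='soft_l1',f_scale=.001).x
    print(n,"barrel",s.round(4),len(q))
    # handle
    m=ext&(z>.145)&(z<.19); q=P[m]
    r=cv2.minAreaRect(q[:,:2].astype(np.float32)*1000);top=q[q[:,2]>np.percentile(q[:,2],50)]
    print("handle",len(q),r,"z",np.percentile(q[:,2],[5,50,95]).round(4))
    # box top
    m=ext&(z>.024)&(z<.036)&(y<.03)&(hsv[...,2]>100)&(hsv[...,1]<60)
    q=P[m]; r=cv2.minAreaRect(q[:,:2].astype(np.float32)*1000)
    print("box",len(q),r,np.median(q[:,2])); 
    # grip top
    m=ext&(z>.062)&(z<.075)&(y<.05); q=P[m]; print("griptop",len(q),q.mean(0).round(4),cv2.minAreaRect(q[:,:2].astype(np.float32)*1000))
    m=ext&(cv2.inRange(hsv,(45,120,50),(80,255,255))>0)&(z>.024); q=P[m];print("clip",len(q),cv2.minAreaRect(q[:,:2].astype(np.float32)*1000),np.median(q[:,2]))
    # plate
    m=ext&(z>.008)&(z<.016)&(hsv[...,2]<90)&(hsv[...,1]<90);q=P[m];print("plate",len(q),cv2.minAreaRect(q[:,:2].astype(np.float32)*1000),np.median(q[:,2]))
    # rim of other objects
for n in ("scene0",):
    P=cloud(load(n)); 
    for k,uv in dict(mug=(375,270),jar=(392,170),big=(278,120),orange=(445,190),purple=(339,121)).items(): print(k,P[uv[1],uv[0]].round(3))
```

```text
scene0 barrel [0.5658 0.1468] 539
handle 469 ((567.1875610351562, 146.15859985351562), (16.276227951049805, 81.30392456054688), 19.689395904541016) z [0.1528 0.1703 0.173 ]
box 679 ((595.4801025390625, -10.970216751098633), (140.69956970214844, 31.015705108642578), 9.977286338806152) 0.029371309463086304
griptop 79 [ 0.5613 -0.0177  0.066 ] ((560.7191772460938, -17.676342010498047), (14.226174354553223, 23.887794494628906), 10.649301528930664)
clip 54 ((642.8003540039062, -29.13534164428711), (10.848567962646484, 22.76667022705078), 5.304527282714844) 0.02865095404840451
plate 4645 ((579.4158935546875, 77.05247497558594), (150.91305541992188, 260.0977783203125), 10.309494972229004) 0.011489999883943947
side0 barrel [0.5663 0.1475] 482
handle 374 ((565.2972412109375, 146.0303497314453), (20.548891067504883, 82.78723907470703), 20.979846954345703) z [0.1492 0.1657 0.1723]
box 467 ((594.4302978515625, -15.81511116027832), (141.12435913085938, 52.08808135986328), 4.430826187133789) 0.02824916453061721
griptop 48 [ 0.5588 -0.0176  0.0648] ((558.7225341796875, -17.906787872314453), (15.34246826171875, 24.131927490234375), 13.233805656433105)
clip 25 ((642.1089477539062, -30.898956298828125), (17.973787307739258, 10.978072166442871), 56.691680908203125) 0.026278124803473135
plate 978 ((575.1393432617188, 76.93341064453125), (148.54989624023438, 259.5605773925781), 10.957818984985352) 0.01041318203431646
mug [0.717 0.176 0.038]
jar [0.55  0.322 0.085]
big [0.404 0.121 0.193]
orange [0.697 0.301 0.204]
purple [0.423 0.257 0.147]
```

```bash
cat > go.py <<'E'
import sys,numpy as np
from scipy.spatial.transform import Rotation as R
from plant import readout
def go(p,yaw):
    """print shift (mm) and turn (deg) in tool axes, to TCP p, tool x at yaw (deg, mod 180), pointing down"""
    s=readout.state();q=s["tool_rot"];R0=R.from_quat([q[1],q[2],q[3],q[0]])
    best=min((( R0.inv()*R.from_euler('z',yaw+k,degrees=True)*R.from_euler('x',180,degrees=True)).as_rotvec(degrees=True) for k in(0,180)),key=np.linalg.norm)
    print("t",round(s["t"],2),"pos",s["ee_pos"].round(4),"F",s["contact_force"].round(1),"open",round(s["opening"],4),"q6",s["qpos"][[0,5]].round(2))
    print("toolx",R0.as_matrix()[:,0].round(4),"tooly",R0.as_matrix()[:,1].round(4))
    print("delta",(R0.inv().apply(np.array(p)-s["ee_pos"])*1000).round(1),"dr",best.round(1))
if __name__=="__main__": a=list(map(float,sys.argv[1:])); go(a[:3],a[3])
E
python3 go.py .5605 -.0178 .28 10.2
```

```text
t 0.1 pos [0.2347 0.6055 0.2245] F [-0.6 -0.2 -0.6] open 0.0952 q6 [ 1.12 -0.08]
toolx [ 0.3614  0.9324 -0.0019] tooly [-8.0e-04 -1.7e-03 -1.0e+00]
delta [-463.6  -54.7 -529. ] dr [-81.3  45.7  45.6]
```

```bash
python3 - <<'E'
s=open('go.py').read()
s=s.replace("R.from_euler('z',yaw+k,degrees=True)*R.from_euler('x',180,degrees=True)","R.from_euler('z',yaw+k,degrees=True)*R.from_matrix([[1,0,0],[0,0,1],[0,-1,0]])")
open('go.py','w').write(s)
E
python3 go.py .5605 -.0178 .28 10.2
```

```text
t 0.1 pos [0.2347 0.6055 0.2245] F [-0.6 -0.2 -0.6] open 0.0952 q6 [ 1.12 -0.08]
toolx [ 0.3614  0.9324 -0.0019] tooly [-8.0e-04 -1.7e-03 -1.0e+00]
delta [-463.6  -54.7 -529. ] dr [ 0.  58.6 -0.1]
```

```bash
python3 -m inch '{"delta_pos":[[-20,-60,-20],[-463,-60,-529],[-463,-60,-529],[-463,-60,-529],[-463,-60,-529]],"dr":[[0,0,0],[0,58.6,0],[0,58.6,0],[0,58.6,0],[0,58.6,0]],"claw":[1,1,1,1,1]}'; python3 go.py .5605 -.0178 .28 10.2
```

```text
t: 0.72
ee_pos: [0.3625, 0.3585, 0.283]
tool_rot: [-0.69, 0.69, 0.156, -0.156]
contact_force: [-0.1, 0.4, 0.6]
opening: 0.0951
t 0.72 pos [0.3625 0.3585 0.283 ] F [-0.1  0.4  0.6] open 0.0951 q6 [0.67 0.23]
toolx [ 9.024e-01  4.308e-01 -3.000e-04] tooly [-2.e-04 -4.e-04 -1.e+00]
delta [  16.6    3.1 -424.9] dr [ 0.  15.3 -0. ]
```

```bash
python3 -m inch '{"delta_pos":[[17,0,-425],[17,0,-425],[17,0,-425],[17,0,-425],[17,0,-425]],"dr":[[0,15,0],[0,15,0],[0,15,0],[0,15,0],[0,15,0]],"claw":[1,1,0.6,0.6,0.6]}'; python3 go.py .5605 -.0178 .28 10.2
```

```text
t: 1.35
ee_pos: [0.5099, 0.0829, 0.2832]
tool_rot: [0.704, -0.704, -0.067, 0.067]
contact_force: [1.0, 1.5, 0.2]
opening: 0.0709
t 1.35 pos [0.5099 0.0829 0.2832] F [1.  1.5 0.2] open 0.0709 q6 [ 0.06 -0.13]
toolx [ 9.822e-01  1.879e-01 -1.000e-04] tooly [-1.e-04  2.e-04 -1.e+00]
delta [  30.8    3.1 -108.4] dr [-0.   0.6 -0. ]
```

```bash
python3 -m inch '{"delta_pos":[[31,0,-108],[31,0,-108],[31,0,-108],[31,60,-108],[31,120,-108]],"dr":[[0,0.6,0],[0,0.6,0],[0,0.6,0],[0,0.6,0],[0,0.6,0]],"claw":[0.6,0.6,0.6,0.6,0.6]}'; python3 go.py .5605 -.0178 .28 10.2;  python3 - <<'E'
from h import *
from plant import imaging
c=imaging.capture("wrist");np.savez("w1.npz",**c);cv2.imwrite("pics/w1.png",c["pixels"][:,:,::-1])
E
```

```text
t: 1.98
ee_pos: [0.5604, -0.0146, 0.1629]
tool_rot: [-0.704, 0.704, 0.064, -0.062]
contact_force: [0.2, 0.6, -1.2]
opening: 0.0567
t 1.98 pos [ 0.5604 -0.0146  0.1629] F [ 0.2  0.6 -1.2] open 0.0567 q6 [-0.12 -0.3 ]
toolx [0.984  0.1783 0.0023] tooly [ 2.3e-03  1.0e-04 -1.0e+00]
delta [  -0.2 -117.1   -3.2] dr [0.  0.1 0.1]
```

View pics/w1.png

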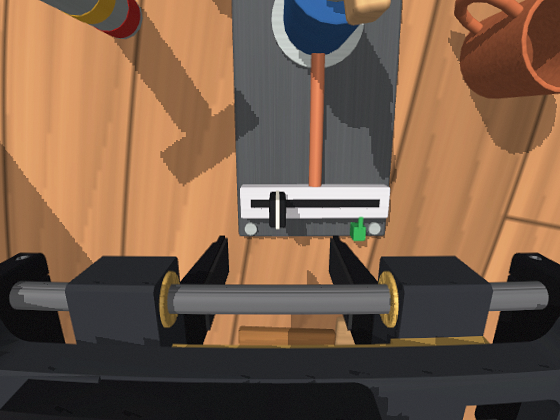

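The wrist view shows the white line at (278,208), the green pointer at about (360,222) and the jaws centred near column 280, over the grip. I'll measure both from this view.

```bash
cat > vent.py <<'E'
from h import *
def vent(c,rows=(150,245)):
    P=cloud(c);hsv=cv2.cvtColor(c["pixels"],cv2.COLOR_RGB2HSV);ok=c["depth"]>0
    ex=np.array([np.cos(np.radians(10.2)),np.sin(np.radians(10.2))]);ey=np.array([-ex[1],ex[0]]);b=np.array([.566,.147])
    E=(P[...,:2]-b);X=E@ex;Y=E@ey;z=P[...,2]
    reg=ok&(abs(X)<.075)&(Y<-.135)&(Y>-.2)
    g=reg&(z>.061)&(z<.075)&(Y<-.145)
    w=g&(hsv[...,2]>130)&(hsv[...,1]<70)
    k=reg&(cv2.inRange(hsv,(45,120,50),(80,255,255))>0)
    for n,m in(("gripTop",g),("line",w),("green",k),("greentop",k&(z>.024)),("ptr",k&(z>.02)&(Y>-.1795))):
        if m.sum(): print(n,m.sum(),"X mid",((X[m].min()+X[m].max())/2*1e3).round(1),"mean",(X[m].mean()*1e3).round(2),"X",X[m].min().round(4),X[m].max().round(4),"Y",Y[m].min().round(4),Y[m].max().round(4),"z",np.median(z[m]).round(4))
if __name__=="__main__":
    import sys;vent(load(sys.argv[1]))
E
python3 vent.py w1; python3 vent.py scene0; python3 go.py .5605 -.0178 .052 10.2
```

```text
gripTop 478 X mid -34.4 mean -34.49 X -0.0411 -0.0278 Y -0.1704 -0.1464 z 0.0654
line 115 X mid -34.0 mean -34.08 X -0.0353 -0.0328 Y -0.1704 -0.1464 z 0.0661
green 284 X mid 46.9 mean 43.3 X 0.0385 0.0553 Y -0.1978 -0.1728 z 0.0278
greentop 222 X mid 44.3 mean 44.02 X 0.0385 0.05 Y -0.1968 -0.1728 z 0.0281
ptr 29 X mid 44.4 mean 44.21 X 0.0426 0.0461 Y -0.1794 -0.1728 z 0.0291
gripTop 85 X mid -34.3 mean -33.47 X -0.0414 -0.0272 Y -0.173 -0.1492 z 0.0659
line 19 X mid -36.1 mean -36.0 X -0.0385 -0.0337 Y -0.1711 -0.1493 z 0.0662
green 81 X mid 40.2 mean 44.2 X 0.0305 0.0499 Y -0.1982 -0.1756 z 0.0274
greentop 54 X mid 44.2 mean 44.5 X 0.0385 0.0499 Y -0.1982 -0.1756 z 0.0287
ptr 5 X mid 44.3 mean 44.55 X 0.0429 0.0458 Y -0.1791 -0.1756 z 0.0309
t 2.02 pos [ 0.5541 -0.0138  0.1522] F [-3.1 -0.6 -6.5] open 0.0569 q6 [-0.12 -0.3 ]
toolx [ 0.9838  0.1785 -0.0142] tooly [-0.0148  0.0021 -0.9999]
delta [  7.  100.   -5.5] dr [-0.3  0.1 -0.8]
```

```bash
python3 -m inch '{"delta_pos":[[0,0,0],[0,0,0],[0,0,0]],"dr":[[0,0,0],[0,0,0],[0,0,0]],"claw":[0.6,0.6,0.6]}'; python3 go.py .5605 -.0178 .052 10.2
```

```text
t: 2.4
ee_pos: [0.5622, -0.0154, 0.1671]
tool_rot: [-0.704, 0.705, 0.065, -0.061]
contact_force: [-0.3, 0.1, -0.1]
opening: 0.0571
t 2.4 pos [ 0.5622 -0.0154  0.1671] F [-0.3  0.1 -0.1] open 0.0571 q6 [-0.12 -0.3 ]
toolx [0.984  0.1781 0.0055] tooly [ 5.7e-03 -7.0e-04 -1.0e+00]
delta [ -2.7 115.1  -1.9] dr [0.1 0.1 0.3]
```

```bash
python3 -m inch '{"delta_pos":[[-1,20,-2],[-1,45,-3],[-1,70,-3],[-1,95,-3],[-1,100,-3]],"dr":[[0,0,0],[0,0,0],[0,0,0],[0,0,0],[0,0,0]],"claw":[0.6,0.6,0.6,0.6,0.6]}';python3 -m inch '{"delta_pos":[[0,0,0],[0,0,0]],"dr":[[0,0,0],[0,0,0]],"claw":[0.6,0.6]}'; python3 go.py .5605 -.0178 .052 10.2
```

```text
t: 3.02
ee_pos: [0.5578, -0.0184, 0.0607]
tool_rot: [0.705, -0.704, -0.061, 0.065]
contact_force: [-0.7, -0.5, -0.7]
opening: 0.0571
t: 3.28
ee_pos: [0.5607, -0.0186, 0.0647]
tool_rot: [-0.704, 0.704, 0.064, -0.062]
contact_force: [0.4, -0.2, -0.3]
opening: 0.0572
t 3.27 pos [ 0.5607 -0.0186  0.0647] F [ 0.4 -0.2 -0.3] open 0.0572 q6 [-0.13 -0.31]
toolx [0.9841 0.1778 0.002 ] tooly [ 2.1e-03 -3.0e-04 -1.0e+00]
delta [-0.1 12.7  0.9] dr [0.  0.  0.1]
```

```bash
python3 -m inch '{"delta_pos":[[0,7,1],[0,13,1],[0,13,1],[0,13,1],[0,13,1]],"dr":[[0,0,0],[0,0,0],[0,0,0],[0,0,0],[0,0,0]],"claw":[0.6,0.6,0.3,0.0,0]}' 12;python3 -m inch '{"delta_pos":[[0,0,0],[0,0,0],[0,0,0],[0,0,0]],"dr":[[0,0,0],[0,0,0],[0,0,0],[0,0,0]],"claw":[0,0,0,0]}'; python3 go.py .6377 -.0041 .052 10.2
```

```text
t: 3.9
ee_pos: [0.5598, -0.0175, 0.0506]
tool_rot: [-0.704, 0.704, 0.063, -0.063]
contact_force: [0.1, 0.9, -0.3]
opening: 0.0328
t: 4.4
ee_pos: [0.5598, -0.0175, 0.0506]
tool_rot: [-0.704, 0.704, 0.063, -0.063]
contact_force: [0.3, 0.7, 1.0]
opening: 0.0141
t 4.4 pos [ 0.5598 -0.0175  0.0506] F [0.3 0.7 1. ] open 0.0141 q6 [-0.13 -0.31]
toolx [9.841e-01 1.778e-01 4.000e-04] tooly [ 4.e-04 -1.e-04 -1.e+00]
delta [79.  -1.4 -0.6] dr [0. 0. 0.]
```

```bash
python3 -m inch '{"delta_pos":[[15,0,0],[35,0,0],[55,0,0],[72,0,0],[78.4,0,0]],"dr":[[0,0,0],[0,0,0],[0,0,0],[0,0,0],[0,0,0]],"claw":[0,0,0,0,0]}';python3 -m inch '{"delta_pos":[[0,0,0],[0,0,0],[0,0,0],[0,0,0]],"dr":[[0,0,0],[0,0,0],[0,0,0],[0,0,0]],"claw":[0,0,0,0]}'; python3 go.py .6369 -.0036 .052 10.2;python3 - <<'E'
from vent import *
from plant import imaging
for n in("wrist","scene"):
    c=imaging.capture(n);np.savez(n+"2.npz",**c);print(n);vent(c)
E
```

```text
t: 5.03
ee_pos: [0.6378, -0.0033, 0.0506]
tool_rot: [0.704, -0.704, -0.063, 0.063]
contact_force: [-2.3, -0.5, 4.2]
opening: 0.0138
t: 5.52
ee_pos: [0.6367, -0.0035, 0.0506]
tool_rot: [0.704, -0.704, -0.063, 0.063]
contact_force: [2.1, 2.1, 0.2]
opening: 0.014
t 5.53 pos [ 0.6367 -0.0035  0.0506] F [2.1 2.1 0.2] open 0.014 q6 [-0.09 -0.27]
toolx [9.841e-01 1.776e-01 5.000e-04] tooly [ 4.e-04  3.e-04 -1.e+00]
delta [ 0.2 -1.4 -0.1] dr [-0.  0.  0.]
wrist
gripTop 1489 X mid 43.6 mean 43.63 X 0.0284 0.0589 Y -0.165 -0.1455 z 0.0656
line 229 X mid 36.6 mean 43.48 X 0.0284 0.0448 Y -0.1643 -0.1455 z 0.0661
scene
gripTop 5 X mid 59.1 mean 59.22 X 0.0583 0.0599 Y -0.1683 -0.1517 z 0.0731
green 75 X mid 40.7 mean 44.62 X 0.0317 0.0497 Y -0.1984 -0.1741 z 0.0276
greentop 48 X mid 44.1 mean 44.12 X 0.0387 0.0494 Y -0.198 -0.1741 z 0.0285
ptr 3 X mid 43.2 mean 43.26 X 0.0426 0.0437 Y -0.1784 -0.1741 z 0.0289
```

```bash
python3 -m inch '{"delta_pos":[[0,0,0],[0,0,0],[0,-10,0],[0,-50,0],[0,-110,0]],"dr":[[0,0,0],[0,0,0],[0,0,0],[0,0,0],[0,0,0]],"claw":[0.4,0.4,0.5,0.6,0.6]}';python3 -m inch '{"delta_pos":[[-40,0,0],[-40,0,0],[-40,0,0],[-40,0,0]],"dr":[[0,0,0],[0,0,0],[0,0,0],[0,0,0]],"claw":[0.6,0.6,0.6,0.6]}'
python3 - <<'E'
from vent import *
from plant import imaging
from go import go
for n in("wrist","scene","side"):
    c=imaging.capture(n);np.savez(n+"3.npz",**c);print(n);vent(c)
    if n=="wrist": cv2.imwrite("pics/w3.png",cv2.resize(c["pixels"][130:260,180:440,::-1],None,fx=3,fy=3,interpolation=2))
go([.566,.147,.28],19.9)
E
```

```text
t: 6.25
ee_pos: [0.6351, -0.0036, 0.1596]
tool_rot: [0.705, -0.704, -0.061, 0.065]
contact_force: [1.4, 0.5, -0.1]
opening: 0.0552
t: 6.75
ee_pos: [0.5979, -0.0106, 0.1602]
tool_rot: [0.704, -0.704, -0.063, 0.063]
contact_force: [0.2, 0.9, -0.2]
opening: 0.0569
wrist
gripTop 506 X mid 43.7 mean 43.34 X 0.0365 0.0509 Y -0.1707 -0.1461 z 0.0654
line 125 X mid 43.8 mean 43.64 X 0.042 0.0457 Y -0.1707 -0.1461 z 0.066
green 201 X mid 44.3 mean 43.42 X 0.0384 0.0502 Y -0.1961 -0.1823 z 0.0279
greentop 176 X mid 44.3 mean 43.97 X 0.0385 0.0502 Y -0.1961 -0.1823 z 0.028
scene
gripTop 93 X mid 43.4 mean 44.18 X 0.0362 0.0506 Y -0.1726 -0.1482 z 0.0658
line 26 X mid 42.2 mean 42.26 X 0.0398 0.0445 Y -0.1726 -0.1482 z 0.0663
green 78 X mid 40.5 mean 44.31 X 0.0316 0.0495 Y -0.1983 -0.1742 z 0.0274
greentop 50 X mid 43.7 mean 44.15 X 0.0381 0.0492 Y -0.1983 -0.1742 z 0.0286
ptr 4 X mid 45.1 mean 44.32 X 0.0434 0.0467 Y -0.1789 -0.1742 z 0.0305
side
gripTop 50 X mid 41.7 mean 41.42 X 0.0346 0.0489 Y -0.1735 -0.1476 z 0.0649
line 26 X mid 44.1 mean 44.54 X 0.0395 0.0487 Y -0.1707 -0.1476 z 0.0651
green 44 X mid 49.5 mean 42.52 X 0.0363 0.0628 Y -0.1979 -0.1757 z 0.0249
greentop 23 X mid 43.7 mean 42.38 X 0.0363 0.0511 Y -0.1979 -0.1822 z 0.0269
t 6.9 pos [ 0.5977 -0.0106  0.16  ] F [-0.3  1.1 -0.1] open 0.0571 q6 [-0.11 -0.29]
toolx [ 9.840e-01  1.779e-01 -7.000e-04] tooly [-7.e-04  1.e-04 -1.e+00]
delta [  -3.3 -119.9  160.8] dr [-0.  -9.7 -0. ]
```

View pics/w3.png

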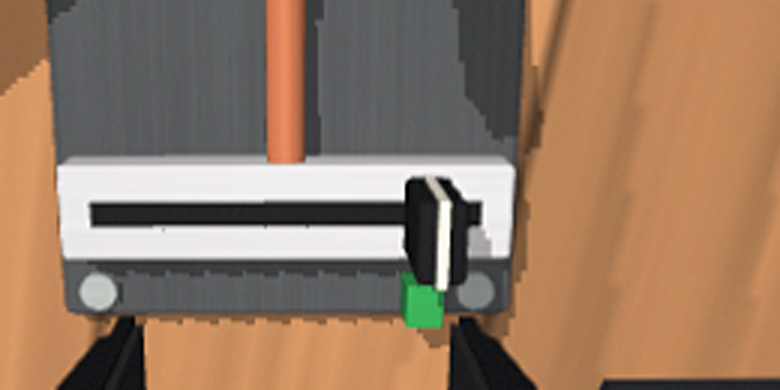

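The grip's line is at X ≈ 43.7–44.0 mm against the clip's 44.2 mm, so the vent is set. Next I'll move towards the handle and measure it from the wrist camera.

```bash
python3 -m inch '{"delta_pos":[[0,-50,0],[-3,-100,10],[-3,-120,50],[-3,-120,60],[-3,-120,60]],"dr":[[0,0,0],[0,-5,0],[0,-9.7,0],[0,-9.7,0],[0,-9.7,0]],"claw":[0.6,0.6,0.6,0.6,0.6]}';python3 -m inch '{"delta_pos":[[0,0,0],[0,0,0],[0,0,0]],"dr":[[0,0,0],[0,0,0],[0,0,0]],"claw":[0.6,0.6,0.6]}'
cat > hd.py <<'E'
from h import *
from go import go
from plant import imaging
def handle(c,z0,z1):
    P=cloud(c);z=P[...,2];m=(c["depth"]>0)&(z>z0)&(z<z1)&(np.hypot(P[...,0]-.566,P[...,1]-.147)<.05)
    hsv=cv2.cvtColor(c["pixels"],cv2.COLOR_RGB2HSV);m&=(hsv[...,1]>60)&(hsv[...,0]<25)&(hsv[...,2]>90)
    q=P[m]; 
    if len(q)>20: print("handle",len(q),cv2.minAreaRect(q[:,:2].astype(np.float32)*1000),"z",np.percentile(q[:,2],[5,50,95]).round(4))
E
python3 - <<'E'
from hd import *
c=imaging.capture("wrist");np.savez("wrist4.npz",**c);cv2.imwrite("pics/w4.png",c["pixels"][:,:,::-1])
handle(c,.165,.18);go([.566,.147,.23],19.9)
E
```

```text
t: 7.52
ee_pos: [0.5835, 0.0481, 0.2791]
tool_rot: [-0.696, 0.696, 0.122, -0.123]
contact_force: [0.1, 0.2, 0.4]
opening: 0.0566
t: 7.9
ee_pos: [0.5838, 0.0472, 0.2798]
tool_rot: [0.697, -0.696, -0.122, 0.122]
contact_force: [-0.6, -0.2, -0.1]
opening: 0.0571
handle 2085 ((566.1651000976562, 148.2032470703125), (15.750846862792969, 80.38201141357422), 19.720863342285156) z [0.1689 0.1707 0.172 ]
t 7.95 pos [0.5838 0.0473 0.28  ] F [-0.6  0.1  0.8] open 0.0565 q6 [-0.01 -0.36]
toolx [ 9.403e-01  3.403e-01 -7.000e-04] tooly [-7.e-04 -1.e-04 -1.e+00]
delta [17.2 50.  99.8] dr [-0. -0. -0.]
```

View pics/w4.png

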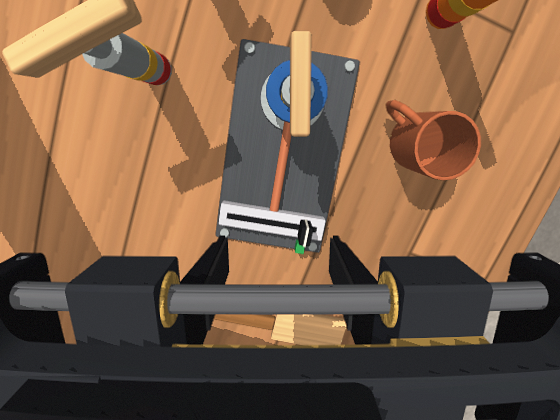

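The wrist view shows the handle at (300,83), free of neighbours, with its centre at (0.566, 0.148) and yaw 19.7°. Next I approach and descend.

```bash
python3 -m inch '{"delta_pos":[[17,0,40],[17,0,85],[17,0,100],[17,40,100],[17,80,100]],"dr":[[0,0,0],[0,0,0],[0,0,0],[0,0,0],[0,0,0]],"claw":[0.6,0.6,0.6,0.6,0.6]}';python3 -m inch '{"delta_pos":[[0,0,0],[0,0,0],[0,0,0]],"dr":[[0,0,0],[0,0,0],[0,0,0]],"claw":[0.6,0.6,0.6]}'; python3 go.py .5657 .147 .152 19.8
```

```text
t: 8.57
ee_pos: [0.5663, 0.1474, 0.2004]
tool_rot: [-0.696, 0.697, 0.123, -0.122]
contact_force: [-0.1, 1.1, 0.2]
opening: 0.0571
t: 8.95
ee_pos: [0.5671, 0.1476, 0.2032]
tool_rot: [-0.696, 0.696, 0.124, -0.121]
contact_force: [-0.3, 0.2, 0.9]
opening: 0.0573
t 8.95 pos [0.5671 0.1476 0.2032] F [-0.3  0.2  0.9] open 0.0573 q6 [ 0.16 -0.18]
toolx [0.9402 0.3407 0.0041] tooly [ 4.1e-03  6.0e-04 -1.0e+00]
delta [-1.8 51.2 -0. ] dr [0.  0.1 0.2]
```

```bash
python3 -m inch '{"delta_pos":[[0,18,0],[0,36,0],[0,48,0],[0,49,0],[0,49,0]],"dr":[[0,0,0],[0,0,0],[0,0,0],[0,0,0],[0,0,0]],"claw":[0.6,0.6,0.6,0.6,0.5]}';python3 -m inch '{"delta_pos":[[0,0,0],[0,0,0]],"dr":[[0,0,0],[0,0,0]],"claw":[0.4,0.4]}'; python3 go.py .5657 .147 .152 19.8
```

```text
t: 9.57
ee_pos: [0.5658, 0.1476, 0.1515]
tool_rot: [0.696, -0.696, -0.122, 0.122]
contact_force: [-0.3, -0.5, 0.0]
opening: 0.0519
t: 9.82
ee_pos: [0.5661, 0.1477, 0.1522]
tool_rot: [-0.696, 0.696, 0.123, -0.122]
contact_force: [0.2, 0.3, 0.5]
opening: 0.039
t 9.82 pos [0.5661 0.1477 0.1522] F [0.2 0.3 0.5] open 0.039 q6 [ 0.16 -0.18]
toolx [0.94   0.3411 0.0012] tooly [ 1.2e-03  2.0e-04 -1.0e+00]
delta [-0.6  0.2 -0.5] dr [0.  0.1 0.1]
```

```bash
python3 -m inch '{"delta_pos":[[0,0,0],[0,0,0],[0,0,0],[0,0,0],[0,0,0]],"dr":[[0,0,0],[0,0,0],[0,0,0],[0,0,0],[0,0,0]],"claw":[0.2,0.1,0.05,0,0]}' 30; python3 -m inch '{"delta_pos":[[0,0,0],[0,0,0],[0,0,0]],"dr":[[0,0,0],[0,0,0],[0,0,0]],"claw":[0,0,0]}';python3 go.py .5657 .147 .152 19.8
```

```text
t: 10.45
ee_pos: [0.5657, 0.1476, 0.1515]
tool_rot: [-0.696, 0.696, 0.122, -0.122]
contact_force: [0.4, -0.5, 1.2]
opening: 0.0159
t: 10.82
ee_pos: [0.5657, 0.1476, 0.1515]
tool_rot: [-0.696, 0.696, 0.122, -0.122]
contact_force: [-0.6, -0.0, 0.9]
opening: 0.0158
t 10.82 pos [0.5657 0.1476 0.1515] F [-0.6 -0.   0.9] open 0.0158 q6 [ 0.16 -0.18]
toolx [0.94  0.341 0.   ] tooly [ 0. -0. -1.]
delta [-0.2 -0.5 -0.6] dr [0.  0.1 0. ]
```

Gripped at 15.8 mm with no side force. I'll lift gently and watch the force.

```bash
python3 -m inch '{"delta_pos":[[0,-3,0],[0,-6,0],[0,-9,0],[0,-12,0],[0,-15,0]],"dr":[[0,0,0],[0,0,0],[0,0,0],[0,0,0],[0,0,0]],"claw":[0,0,0,0,0]}'; python3 -m inch '{"delta_pos":[[0,0,0]],"dr":[[0,0,0]],"claw":[0]}';python3 -c "
from plant import readout;s=readout.state();print(s['moment'],s['contact_force'],s['ee_pos'])"
```

```text
t: 11.45
ee_pos: [0.5656, 0.1476, 0.1666]
tool_rot: [0.696, -0.696, -0.122, 0.123]
contact_force: [0.1, 1.4, -5.9]
opening: 0.016
t: 11.58
ee_pos: [0.5659, 0.1476, 0.1669]
tool_rot: [-0.696, 0.696, 0.123, -0.122]
contact_force: [0.2, 0.0, -4.1]
opening: 0.0151
[-0.08024869  0.00952768 -0.0545105 ] [ 1.73918303e-01  1.87749630e-03 -4.06806263e+00] [0.56589202 0.14764948 0.16690793]
```

No side force, and about 4–5 N of weight. Continuing to 59 mm in total.

```bash
python3 -m inch '{"delta_pos":[[0,-6,0],[0,-13,0],[0,-20,0],[0,-27,0],[0,-33,0]],"dr":[[0,0,0],[0,0,0],[0,0,0],[0,0,0],[0,0,0]],"claw":[0,0,0,0,0]}'; python3 -m inch '{"delta_pos":[[0,-5,0],[0,-9,0],[0,-11,0],[0,-11,0],[0,-11,0]],"dr":[[0,0,0],[0,0,0],[0,0,0],[0,0,0],[0,0,0]],"claw":[0,0,0,0,0]}';python3 - <<'E'
from hd import *
from vent import vent
go([.5657,.1476,.2105],19.8)
P=[]
for n in("scene","side"):
    c=imaging.capture(n);np.savez(n+"5.npz",**c);vent(c);handle(c,.205,.24)
    u,v=proj(c,[.566,.147,.14])[0].astype(int);P.append(cv2.resize(c["pixels"][v-60:v+60,u-50:u+50,::-1],(400,480),interpolation=2))
    C=cloud(c);hsv=cv2.cvtColor(c["pixels"],cv2.COLOR_RGB2HSV);near=(c["depth"]>0)&(np.hypot(C[...,0]-.566,C[...,1]-.147)<.025)&(C[...,2]>.1)
    for k,a in(("yellow",(20,28)),("red",(0,6))):
        m=near&(cv2.inRange(hsv,(a[0],150,80),(a[1],255,255))>0)
        if m.any(): print(k,m.sum(),np.percentile(C[m][:,2],[0,5,95,100]).round(4))
cv2.imwrite("pics/f5.png",np.hstack(P))
E
```

```text
t: 12.2
ee_pos: [0.5658, 0.1476, 0.2002]
tool_rot: [-0.696, 0.696, 0.123, -0.122]
contact_force: [0.3, 0.0, -5.1]
opening: 0.0158
t: 12.82
ee_pos: [0.5655, 0.1476, 0.2102]
tool_rot: [-0.696, 0.696, 0.122, -0.123]
contact_force: [-0.3, -0.3, -5.2]
opening: 0.0159
t 12.82 pos [0.5655 0.1476 0.2102] F [-0.3 -0.3 -5.2] open 0.0159 q6 [ 0.16 -0.18]
toolx [ 9.401e-01  3.410e-01 -5.000e-04] tooly [-5.e-04 -1.e-04 -1.e+00]
delta [ 0.2 -0.3 -0.1] dr [-0.   0.1 -0. ]
gripTop 94 X mid 43.2 mean 44.34 X 0.0356 0.0508 Y -0.1731 -0.1483 z 0.0658
line 11 X mid 43.3 mean 42.97 X 0.042 0.0447 Y -0.1717 -0.1514 z 0.0663
green 77 X mid 40.8 mean 44.53 X 0.0317 0.0499 Y -0.1983 -0.1741 z 0.0275
greentop 50 X mid 44.1 mean 44.2 X 0.0384 0.0499 Y -0.1982 -0.1741 z 0.0284
ptr 4 X mid 44.6 mean 44.05 X 0.0433 0.0459 Y -0.1789 -0.1741 z 0.0295
handle 279 ((570.5147094726562, 144.79600524902344), (22.521635055541992, 76.4636001586914), 8.801791191101074) z [0.2116 0.2288 0.2315]
yellow 78 [0.1225 0.1236 0.308  0.3209]
gripTop 49 X mid 42.1 mean 41.57 X 0.034 0.0502 Y -0.1732 -0.1488 z 0.0648
line 1 X mid 43.1 mean 43.08 X 0.0431 0.0431 Y -0.1489 -0.1489 z 0.065
green 37 X mid 42.9 mean 40.65 X 0.0365 0.0492 Y -0.1982 -0.1806 z 0.0254
greentop 21 X mid 43.0 mean 41.77 X 0.0367 0.0492 Y -0.1976 -0.1838 z 0.0271
handle 192 ((567.5689697265625, 143.49411010742188), (31.984230041503906, 72.9105224609375), 29.350521087646484) z [0.2081 0.2239 0.2307]
yellow 39 [0.1201 0.1222 0.1337 0.1351]
red 2 [0.2026 0.2028 0.2055 0.2057]
```

View pics/f5.png

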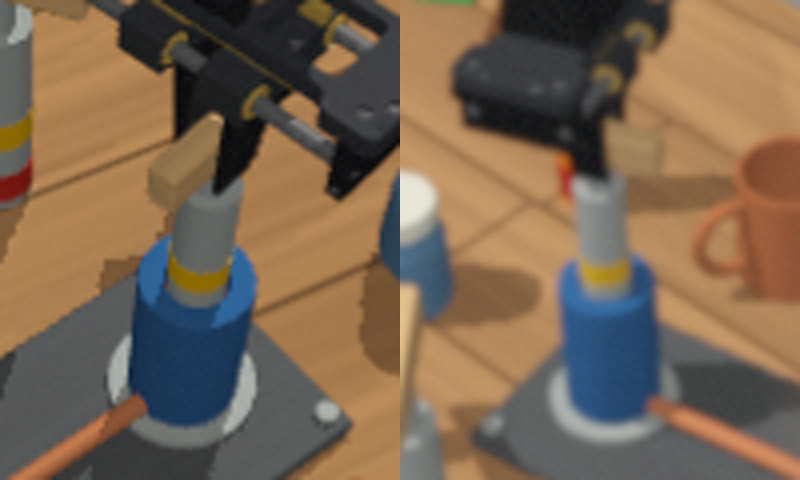

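The crops show the whole yellow band above the rim, with grey stem below it and no red. Its lower edge measures 0.121–0.123 m against the rim at 0.112 m. Handing in.

```bash
python3 -c "
from plant import robot;print(robot.close_job())"
```

```text
the job is handed in; nothing more can be done
None
```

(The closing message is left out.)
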